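# Tip a covered nut sample onto the scale

## Robot

A 6-joint arm with a two-finger parallel gripper is mounted at the origin on the work surface. World frame = base frame: x ahead of the robot, y to its left, z up, the work surface at z = 0. Lengths are in mm, angles in rad, forces in N, time in s.
With the tool pointing down it reaches from about 250 to 775 mm from the base axis. Payload 4 kg.
Tool frame: the origin (TCP) lies midway between the tips of the shut fingers; the grasp point (between the pads) lies 19 mm behind it; z points along the fingers, y is the line along which they close (so a half turn about z gives the same grasp; the last joint's range is limited). The gripper opens to 94 mm and grips with 3 to 60 N. Pads are 16 mm wide; open, the fingers measure 119 mm over their backs; the gripper's body (75 mm by 177 mm) begins 78 mm behind the grasp point.
Start: joints at [1.215, 0.087, 1.371, -0, 1.684, -0.103], TCP at [137.573, 532.535, 205.506] pointing down, gripper open.
Joint ranges: [-3.1, 3.1], [-0.76, 2.03], [0.27, 2.55], [-1.08, 4.22], [0.17, 2.65], [-2.57, 2.57]. Speed limits (rad/s): [2.79, 2.79, 3.14, 3.14, 3.14, 3.14].

## Interface

Orientations are given as a rotation vector (axis times angle).
In Python, from cell import bot, optics gives the robot as it stands.
- The arm moves only by the tool servo_tool, never from a script. Its argument "moves" is a list that holds one entry, the list of rows, each a list of 7 numbers: the turn, a rotation vector about the world's x, y, z normalised to -1 to 1, where 1 is pi/2 rad, then the shift along the world's x, y, z normalised to -1 to 1, where 1 is 0.5 m, then the closure, from -1 (fully open) to 1 (shut). A call has 1 to 20 rows; each row is the pose to reach, as a shift and turn from the pose commanded when the call began; what a row does not reach only later rows make up. A row lasts 1/8 s, in which the tool goes at most 62.5 mm and 10.7 degrees, less where a joint would pass 70% of its speed; a pose out of reach is approached as far as the arm can. A call with a number of a shift or a turn outside -1 to 1 is refused whole. A call with a gripper value outside its range is refused whole. The fingers move at their own pace and stop on an object; "newtons" is the grip in N (left out, the last holds). Time passes only in rows, so rows that repeat a pose let the fingers close. It gives the time, the measured TCP pose, the force, the opening and the grip force at its end, in the units of the state.
- bot.get_obs(): the state, without advancing time (a new reading comes with each control period).
- optics.camera(name): name is "scene" or "side" or "wrist"; returns a dict with "pixels" (480x640x3 uint8, red, green, blue), "camera_matrix" (3x3 intrinsics, pixels), "extrinsics" (4x4, takes a point from world to camera coordinates); the wrist camera has in their place "T_tool_cam" (4x4, takes a point from camera to tool coordinates, whose origin is the TCP and whose axes are the flange's). Camera axes: x right, y down, z forward; pixel columns grow to the right and rows downward; lengths in mm; the calibration is good to about 2 mm. A picture is of the moment at which its call begins: read the wrist's pose just before it. There is no depth.
- bot.sign_off(): hands the job in; it is judged then, once.
Trained networks look in a picture, given as the dict that the camera call returned (one of the last four; its "shot" number tells which), for a name from the list of things; names that differ only in an ending like _2 or _b are one class to them, and where a whole thing is asked for, a point or a joint stands for the part that bears it (a point fixed in the world has none). Each returns a list of dicts, best first, with "confidence" (0 to 1); they miss things now and then, are a little off and sometimes report something else, mostly with a low value. They report only what shows in the picture. A call takes as long as a camera call. They do not tell look-alikes from the thing itself.
- optics.regions_of(target, picture): "mask" (480x640 bool, what is visible of it) and "xy" ([column, row] in pixels, amid what is visible of it).
- optics.pinpoint(target, picture): "xy" ([column, row] in pixels: a listed point, or the origin of a listed thing).
The state is a dict: "t": time; "qpos": joint angles; "joint_velocities": joint speeds; "joint_torque": joint torques, N m; "tool_pos": TCP position; "tool_rot": TCP orientation; "force": force on the tool from outside, world axes, zero at the start; "ft_torque": the same for the moment, N m; "width": finger opening in mm; "grasp_force": force on a finger pad.
Only numpy, scipy, OpenCV 4.12 (cv2) and the standard library are available. Lean on these libraries where they do the work, as an engineer would, in place of code of your own. Each camera call takes 0.05 s, during which the arm holds its last target. There are 200 camera calls.

## Task

Bring the smaller of the two square lidded metal boxes to the sloped plywood rest beside the scale, gripping it front to back so that your fingers hold its loose lid shut all the way, and set it on the slope with its lidded front downhill against the low stop, then let go. Then take the lid by its knob and slide it sideways, right off the box, onto the plywood ledge beside it, so that the walnut rolls out into the weighing pan; leave the box on the rest and the lid on the ledge.

Things in the scene. Friction and masses are not known exactly. Their poses are not given: they have to be found in the camera images.
- tin_mid (a point): Small aluminium box, loose, 180 g; point: its centre, 27 mm above its underside. z up, x to its front. 70 mm wide (y), rim 50 mm up. Back wall's face at x -29, front open but for the lid's flap (outer face at x +29 mm); 6 mm thick floor juts out to x +35. Grip along x (58 mm) about half-way up: this clamps flap and box. Starts with front roughly to +y. A bigger like box (96 x 118 x 74 mm) is a bystander.
- lid_knob (a point): Loose aluminium lid of the small box, 80 g: flat 4 mm plate, 70 mm wide, with a flap bent down over the open front to 8 mm above the underside. Point: centre of its upright round black knob (18 mm across, 22 mm high), 38 mm above the box's centre when shut; axes as the box's. Held only by weight and friction; stays put on the slope when let go.
- rest (a point): Fixed plywood slope, 15 degrees, x (level) downhill to the scale pan, roughly world +y. Point: centre of the small box when in place, nose down 15 degrees, floor's front edge on a 5 mm stop (10 mm short is fine); 8 mm play each side. Ledge for the lid: y 43 to 132 mm, parallel to the slope, 3 mm below the box's rim: slide the lid 70 to 80 mm to +y. Pan 140 mm square, centre at x 111, floor at z -72 mm.
- nut_mid (a point): Walnut inside the small box, unseen until it rolls out: a ball 34 mm across, 14 g. Point: its centre.
Not all that is in view belongs to the job. Leave any pink or red look-alike of the part that bears tin_mid alone.

How it is judged (in metres and radians):
On the way, in this order (a step that is already met when the one before it is completed fails the run):
1. the small box is lifted, its lid shut and held by the fingers (height (world z) of tin_mid above 0.08 m and contact force between the fingers and lid above 0.5 N and y of lid_knob in the frame of tin_mid between -0.012 and 0.012 m and z of lid_knob in the frame of tin_mid between 0.028 and 0.05 m and x of lid_knob in the frame of tin_mid between -0.015 and 0.015 m), for 0.2 s.
2. the small box stands on the sloped rest, front downhill, let go, its lid still shut (distance between tin_mid and rest below 0.022 m and angle between tin_mid's own z axis and vertical between 0.14 and 0.38 rad and angle between the x axis of tin_mid and the x axis of rest, either way round below 0.45 rad and y of lid_knob in the frame of tin_mid between -0.012 and 0.012 m and z of lid_knob in the frame of tin_mid between 0.028 and 0.05 m and x of lid_knob in the frame of tin_mid between -0.015 and 0.015 m and contact force between the fingers and tin below 0.2 N and linear speed of tin below 0.03 m/s), for 0.2 s.
3. the lid is slid sideways along the rim (not lifted off) (distance between tin_mid and rest below 0.022 m and angle between tin_mid's own z axis and vertical between 0.14 and 0.38 rad and angle between the x axis of tin_mid and the x axis of rest, either way round below 0.45 rad and y of lid_knob in the frame of tin_mid between 0.018 and 0.09 m and z of lid_knob in the frame of tin_mid between 0.026 and 0.05 m), for 0.05 s.
At the end, for the whole second after the job is handed in: The walnut is in the weighing pan; the small box stands on the slope, front downhill, its centre within 22 mm of its place, tilted 8 to 22 degrees; the lid lies at rest on the ledge, its knob 45 to 110 mm to the +y side of the box's centre (distance between tin_mid and rest below 0.022 m and angle between tin_mid's own z axis and vertical between 0.14 and 0.38 rad and angle between the x axis of tin_mid and the x axis of rest, either way round below 0.45 rad and y of lid_knob in the frame of tin_mid between 0.045 and 0.11 m and z of lid_knob in the frame of tin_mid between 0.015 and 0.055 m and x of lid_knob in the frame of tin_mid between -0.03 and 0.03 m and x of nut_mid in the frame of rest between 0.038 and 0.184 m and y of nut_mid in the frame of rest between -0.072 and 0.072 m and z of nut_mid in the frame of rest between -0.075 and -0.035 m and linear speed of each of lid, tin below 0.03 m/s); the robot touches nothing.
It fails at once if the lid shifts by more than about 12 mm or comes off before the box is at the rest (distance between tin_mid and rest above 0.05 m and not (y of lid_knob in the frame of tin_mid between -0.012 and 0.012 m and z of lid_knob in the frame of tin_mid between 0.028 and 0.05 m and x of lid_knob in the frame of tin_mid between -0.015 and 0.015 m)).
It also fails if it takes over 45 s, if anything falls off the work surface, if the arm or the gripper's body presses on something with over 40 N, if the wrist force passes 120 N, or if a joint passes its speed limit or range.

## Working session

There is one attempt and no reset: what is moved stays moved. The work goes in short steps, Python scripts to look and compute and a tool call to move; the robot and the scene stay as the last step left them, time stands still between calls to the robot, and variables do not carry over. Pictures are saved under pics/ and viewed, at most 10 in all, crops included, and the job is handed in when it is done.

Besides the shell and the picture viewer there is one more tool, called after "Call:" in YAML: its name, and indented under it one key for each argument. servo_tool: Moves the arm, as the interface text tells. Scaled input: -1 to 1 covers 0.5 m each way for a shift and pi/2 rad each way for a turn. Its arguments: {"type":"object","properties":{"moves":{"type":"array","items":{"type":"array","items":{"type":"array","items":{"type":"number"}}}},"newtons":{"type":"number"}},"required":["moves"]}

```bash
mkdir -p pics; cat > h.py <<'E'
import numpy as np,cv2
from cell import bot,optics
from scipy.spatial.transform import Rotation as R
def cam(n):
    o=bot.get_obs(); p=optics.camera(n); K=np.array(p["camera_matrix"])
    if n=="wrist":
        T=np.eye(4);T[:3,:3]=R.from_rotvec(o["tool_rot"]).as_matrix();T[:3,3]=o["tool_pos"]
        E=np.linalg.inv(T@np.array(p["T_tool_cam"]))
    else: E=np.array(p["extrinsics"])
    return p,K,E
def proj(X,K,E):
    c=E[:3,:3]@np.array(X)+E[:3,3]; c=K@c; return c[:2]/c[2]
def ray(uv,K,E):
    d=E[:3,:3].T@np.linalg.inv(K)@np.array([*uv,1]); o=-E[:3,:3].T@E[:3,3]; return o,d/np.linalg.norm(d)
def atz(uv,K,E,z):
    o,d=ray(uv,K,E); return o+d*(z-o[2])/d[2]
def tri(rays):
    A=sum(np.eye(3)-np.outer(d,d) for o,d in rays); b=sum((np.eye(3)-np.outer(d,d))@o for o,d in rays)
    return np.linalg.solve(A,b)
def save(p,f): cv2.imwrite("pics/"+f,cv2.cvtColor(p["pixels"],cv2.COLOR_RGB2BGR))
E
python3 - <<'E'
from h import *
o=bot.get_obs();print(o["t"],o["tool_pos"],o["tool_rot"],o["width"])
ims=[]
for n in("scene","side","wrist"):
    p,K,E=cam(n);ims.append(p["pixels"])
    print(n,"cam at",-E[:3,:3].T@E[:3,3])
    for t in("tin_mid","lid_knob","rest"):
        for r in optics.pinpoint(t,p)[:4]: print(t,np.round(r["xy"]),round(r["confidence"],2),np.round(atz(r["xy"],K,E,{"tin_mid":27,"lid_knob":65,"rest":90}[t])))
    save(p,n+"0.png")
E
```

```text
0.0 [137.38818066 532.01036172 204.30748894] [-0.39593957 -3.11606663  0.00334397] 94.1741908413807
scene cam at [1028.71596853 -439.20162631  714.63501068]
tin_mid [330. 284.] 0.97 [618. -94.  27.]
tin_mid [342. 383.] 0.76 [ 762. -186.   27.]
tin_mid [171. 345.] 0.61 [ 569. -344.   27.]
tin_mid [267. 338.] 0.56 [ 641. -228.   27.]
lid_knob [266. 323.] 0.91 [ 641. -228.   65.]
rest [266. 327.] 0.71 [ 662. -239.   90.]
rest [411. 178.] 0.6 [560. 123.  90.]
side cam at [351.07917919 235.68292266 601.07591277]
tin_mid [413. 199.] 0.89 [ 567. -345.   27.]
tin_mid [308. 266.] 0.88 [620. -97.  27.]
tin_mid [346. 220.] 0.68 [ 634. -221.   27.]
tin_mid [283. 198.] 0.67 [ 758. -190.   27.]
lid_knob [343. 202.] 0.96 [ 644. -222.   65.]
rest [229. 350.] 0.57 [585. 104.  90.]
wrist cam at [ 63.46406396 551.80326608 385.09668941]
```

View pics/scene0.png

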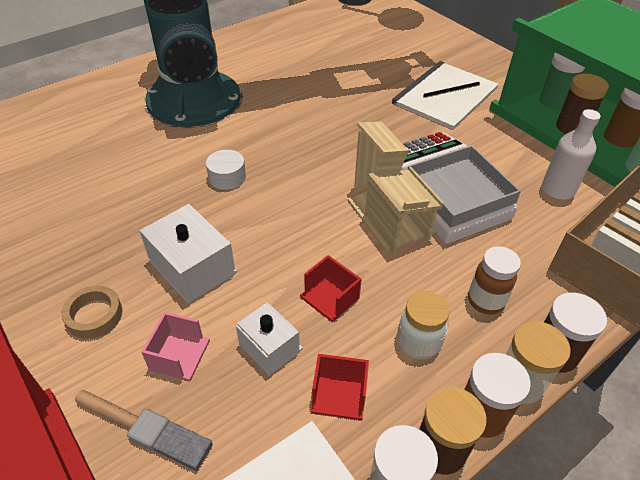

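View pics/side0.png

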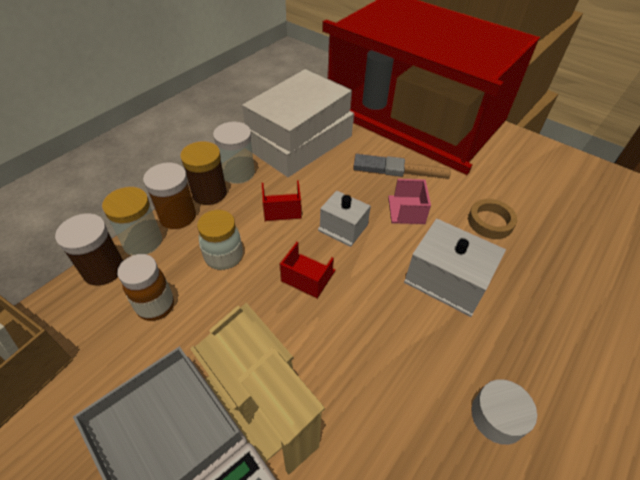

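The small aluminium box is at scene (268,338) / side (346,220), among pink and red look-alikes. The rest is at scene (400,200), with the pan at (465,185). Next I'll look at the rest from near.

Call:
servo_tool:
  moves:
    - [[0,0,0,0.2,-0.2,0.2,-1],[0,0,0,0.84,-0.84,0.3,-1],[0,0,0,0.84,-0.84,0.3,-1],[0,0,0,0.84,-0.84,0.3,-1],[0,0,0,0.84,-0.84,0.3,-1],[0,0,0,0.84,-0.84,0.3,-1],[0,0,0,0.84,-0.84,0.3,-1],[0,0,0,0.84,-0.84,0.3,-1],[0,0,0,0.84,-0.84,0.3,-1],[0,0,0,0.84,-0.84,0.3,-1],[0,0,0,0.84,-0.84,0.3,-1],[0,0,0,0.84,-0.84,0.3,-1],[0,0,0,0.84,-0.84,0.3,-1]]

```text
t: 2.22
tool_pos: [556.7, 113.7, 355.8]
tool_rot: [0.393, 3.117, 0.001]
force: [-0.3, 0.3, -0.3]
width: 94.2
grasp_force: 0.0
```

```bash
python3 - <<'E'
from h import *
o=bot.get_obs();print(o["t"],o["tool_pos"],o["tool_rot"])
p,K,E=cam("wrist");save(p,"w1.png");np.savez("w1.npz",K=K,E=E)
print(-E[:3,:3].T@E[:3,3]); print(np.round(E[:3,:3],3).tolist())
for t in("tin_mid","lid_knob","rest"):
    for r in optics.pinpoint(t,p)[:4]: print(t,np.round(r["xy"]),round(r["confidence"],2),np.round(atz(r["xy"],K,E,{"tin_mid":27,"lid_knob":65,"rest":90}[t])))
E
```

```text
2.225 [556.6523277  113.73193783 355.80006228] [3.93013700e-01 3.11675069e+00 7.11418121e-04]
[482.47935003 132.81861352 535.56834078]
[[0.248, 0.969, -0.001], [0.935, -0.239, 0.261], [0.253, -0.066, -0.965]]
tin_mid [ 43. 279.] 0.83 [ 567. -338.   27.]
tin_mid [201. 276.] 0.77 [623. -95.  27.]
tin_mid [321. 226.] 0.45 [593. 107.  27.]
lid_knob [111. 319.] 0.89 [ 645. -232.   65.]
rest [318. 229.] 0.78 [582. 107.  90.]
```

View pics/w1.png

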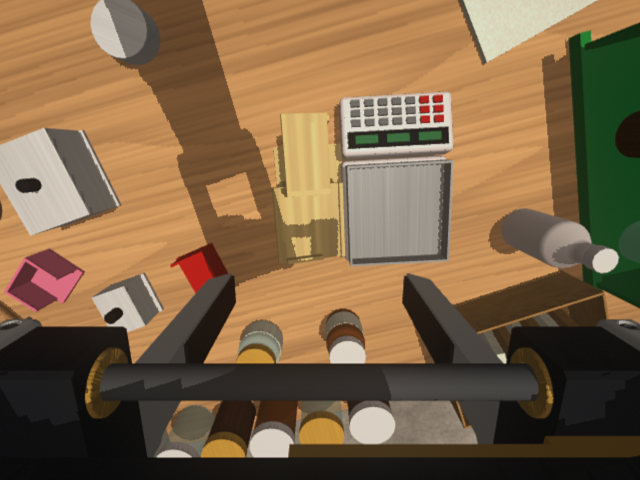

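The wrist picture shows the slope at about (310,220), its ledge at (305,150) (robot side) and the pan with rim corners (345,162), (450,160), (449,262) and (345,263). The small box's knob is at (113,317). Now to work out numbers and go over the box.

```bash
python3 - <<'E'
from h import *
d=np.load("w1.npz");Kw,Ew=d["K"],d["E"]
C=[(345,162),(450,160),(449,262),(345,263)]
for z in(40,60,80):
    P=np.array([atz(c,Kw,Ew,z) for c in C]); s=P-np.roll(P,-1,0)
    print(z,np.round(P[:,:2]).tolist(),np.round(np.linalg.norm(s,axis=1)),"yaw",np.degrees([np.arctan2(*(P[1]-P[0])[1::-1]),np.arctan2(*(P[2]-P[3])[1::-1])]),np.round(P.mean(0)))
p,Ks,Es=cam("scene");q,Kd,Ed=cam("side")
for n,u,v,w in[("rest",(411,178),(229,350),(318,229)),]:
    for a in([ray(u,Ks,Es),ray(v,Kd,Ed)],[ray(u,Ks,Es),ray(w,Kw,Ew)],[ray(v,Kd,Ed),ray(w,Kw,Ew)]): print(n,tri(a))
# box masks
for nm,pp,K,E,near in(("scene",p,Ks,Es,(267,338)),("side",q,Kd,Ed,(346,220))):
    for t in("lid_knob","tin_mid"):
        for r in optics.regions_of(t,pp):
            if np.hypot(*(np.array(r["xy"])-near))<25:
                m=r["mask"].astype(np.uint8); c=max(cv2.findContours(m,0,2)[0],key=cv2.contourArea)
                print(nm,t,r["confidence"],m.sum(),cv2.approxPolyDP(c,3,True)[:,0].tolist())
a=p["pixels"][285:385,215:325];b=q["pixels"][180:255,305:385]
a=cv2.resize(a,(440,400),interpolation=2);b=cv2.resize(b,(320,300),interpolation=2)
im=np.zeros((600,780,3),np.uint8);im[:400,:440]=a;im[:300,450:770]=b
c=cv2.resize(p["pixels"][110:260,345:530],(370,300));im[300:600,400:770]=c
save({"pixels":im},"crop1.png")
E
```

```text
40 [[509.0, 164.0], [543.0, 307.0], [692.0, 283.0], [655.0, 130.0]] [147. 151. 158. 149.] yaw [76.68691815 76.21695958] [600. 221.  40.]
60 [[508.0, 162.0], [541.0, 300.0], [684.0, 276.0], [648.0, 130.0]] [141. 145. 151. 143.] yaw [76.68691815 76.21695958] [595. 217.  60.]
80 [[507.0, 161.0], [538.0, 293.0], [675.0, 270.0], [641.0, 130.0]] [135. 139. 145. 137.] yaw [76.68691815 76.21695958] [590. 214.  80.]
rest [575.22353976 107.71753203 109.14570429]
rest [576.22079562 106.1383754  110.6212966 ]
rest [579.41016126 107.02861275 102.52434907]
scene lid_knob 0.9 1687 [[265, 304], [238, 325], [269, 355], [297, 336], [297, 331]]
scene tin_mid 0.83 1227 [[236, 328], [239, 344], [269, 374], [302, 349], [297, 347], [295, 336], [269, 355]]
side lid_knob 0.83 1474 [[336, 191], [320, 210], [320, 224], [353, 240], [355, 223], [368, 205]]
side tin_mid 0.86 328 [[368, 210], [357, 224], [355, 237], [366, 224]]
```

View pics/crop1.png

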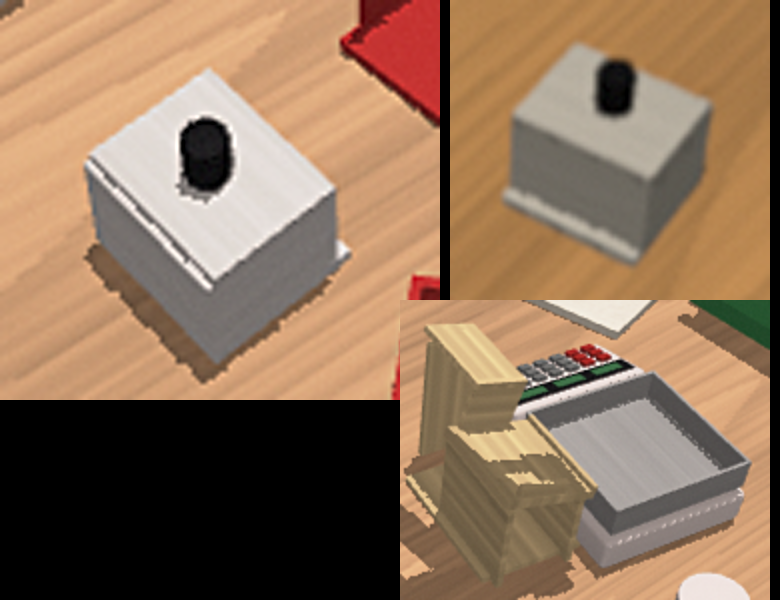

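The crops show the box front (floor lip) facing the side camera, so roughly +y. Lid corners in scene are about (267,303), (237,325), (269,356) and (298,333). The ledge stands higher, on the robot side of the slope.

```bash
python3 - <<'E'
from h import *
p,K,E=cam("scene");q,Kd,Ed=cam("side")
P=np.array([atz(c,K,E,54)[:2] for c in[(267,303),(237,325),(269,356),(298,333)]])
print(P.round(),P.mean(0),[np.degrees(np.arctan2(*(a)[::-1])) for a in(P[0]-P[1],P[3]-P[2],P[2]-P[1],P[3]-P[0])],[np.linalg.norm(a) for a in(P[0]-P[1],P[3]-P[2],P[2]-P[1],P[3]-P[0])])
P=np.array([atz(c,Kd,Ed,54)[:2] for c in[(337,191),(320.5,209),(354,224),(369,206)]])
print(P.round(),P.mean(0),[np.degrees(np.arctan2(*(a)[::-1])) for a in(P[1]-P[0],P[2]-P[3],P[0]-P[3],P[1]-P[2])],[np.linalg.norm(a) for a in(P[0]-P[1],P[3]-P[2],P[0]-P[3],P[1]-P[2])])
print(tri([ray((266,323),K,E),ray((343,202),Kd,Ed)]))
E
```

```text
[[ 607. -203.]
 [ 614. -258.]
 [ 682. -250.]
 [ 676. -197.]] [ 644.6078445  -227.07018573] [np.float64(96.62160013798447), np.float64(96.61336271199275), np.float64(6.813411945634603), np.float64(4.93288681371962)] [np.float64(55.35209335238385), np.float64(53.08965137722495), np.float64(68.90760597936256), np.float64(68.94479633382242)]
[[ 675. -248.]
 [ 670. -193.]
 [ 604. -201.]
 [ 608. -253.]] [ 639.15003763 -223.42741149] [np.float64(95.1149838274482), np.float64(94.68888427867677), np.float64(4.420092434975948), np.float64(7.038833424507214)] [np.float64(55.3812584191594), np.float64(52.331953765953045), np.float64(67.01936534831157), np.float64(66.66283157068595)]
[ 642.91543006 -225.32484069   63.73635771]
```

Call:
servo_tool:
  moves:
    - [[0,0,0.1,0.08,-0.3,-0.1,-1],[0,0,0.223,0.17,-0.68,-0.31,-1],[0,0,0.223,0.17,-0.68,-0.31,-1],[0,0,0.223,0.17,-0.68,-0.31,-1],[0,0,0.223,0.17,-0.68,-0.31,-1],[0,0,0.223,0.17,-0.68,-0.31,-1],[0,0,0.223,0.17,-0.68,-0.31,-1],[0,0,0.223,0.17,-0.68,-0.31,-1],[0,0,0.223,0.17,-0.68,-0.31,-1],[0,0,0.223,0.17,-0.68,-0.31,-1]]

```text
t: 4.08
tool_pos: [643.2, -226.0, 202.6]
tool_rot: [-0.156, 3.135, -0.002]
force: [-1.1, -0.3, 0.3]
width: 94.0
grasp_force: 0.0
```

```bash
python3 - <<'E'
from h import *
o=bot.get_obs();print(o["t"],o["tool_pos"],o["tool_rot"]); print(R.from_rotvec(o["tool_rot"]).as_matrix().round(3).tolist())
p,K,E=cam("wrist");save(p,"w2.png");np.savez("w2.npz",K=K,E=E)
for t,z in(("tin_mid",27),("lid_knob",65)):
    for r in optics.pinpoint(t,p)[:3]: print(t,np.round(r["xy"]),round(r["confidence"],2),np.round(atz(r["xy"],K,E,z)))
for r in optics.regions_of("lid_knob",p):
    m=r["mask"].astype(np.uint8); c=max(cv2.findContours(m,0,2)[0],key=cv2.contourArea)
    print(r["confidence"],m.sum(),cv2.approxPolyDP(c,4,True)[:,0].tolist())
E
```

```text
4.075 [ 643.16485837 -225.95850656  202.55732037] [-1.56284523e-01  3.13498540e+00 -1.56391311e-03]
[[-0.995, -0.099, 0.003], [-0.099, 0.995, -0.001], [-0.003, -0.001, -1.0]]
tin_mid [444. 214.] 0.95 [620. -97.  27.]
tin_mid [212. 140.] 0.79 [ 570. -340.   27.]
tin_mid [337. 325.] 0.75 [ 759. -193.   27.]
0.98 4024 [[346, 185], [341, 190], [292, 190], [295, 259], [348, 259]]
```

View pics/w2.png

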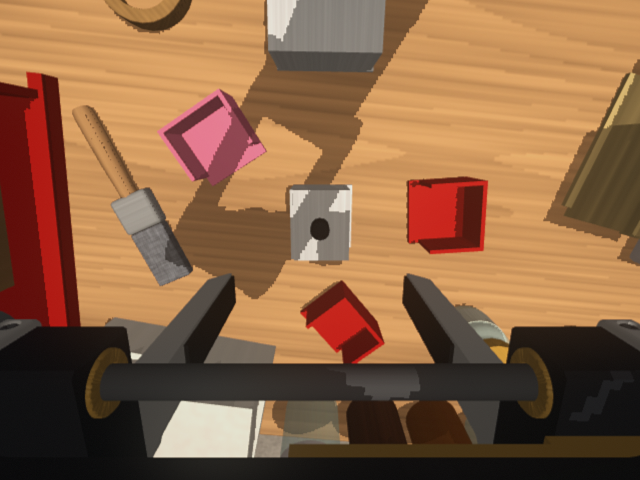

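```bash
python3 - <<'E'
from h import *
d=np.load("w2.npz");K,E=d["K"],d["E"]
P=np.array([atz(c,K,E,54)[:2] for c in[(291,186),(350.5,186),(350.5,261),(292.5,260)]])
print(P.round(1).tolist(),P.mean(0)); print([(np.linalg.norm(b-a),np.degrees(np.arctan2(*(b-a)[::-1]))) for a,b in zip(P,np.roll(P,-1,0))])
print(atz((320,229),K,E,76)); print(proj([643,-226,60],K,E))
E
```

```text
[[603.9, -256.4], [598.3, -200.4], [672.4, -191.1], [677.2, -249.1]] [ 637.9679457  -224.26171149]
[(np.float64(56.29954678169433), np.float64(95.7174599139608)), (np.float64(74.70718611896545), np.float64(7.097545339908062)), (np.float64(58.18287151790346), np.float64(-85.29039384870488)), (np.float64(73.66214811077965), np.float64(-174.34089428349287))]
[ 637.61307493 -225.43832203   76.        ]
[318.83508845 230.58937648]
```

Call:
servo_tool:
  moves:
    - [[0,0,0,-0.006,0.002,-0.12,-1],[0,0,0,-0.006,0.002,-0.22,-1],[0,0,0,-0.006,0.002,-0.3,-1],[0,0,0,-0.006,0.002,-0.35,-1],[0,0,0,-0.006,0.002,-0.376,-1],[0,0,0,-0.006,0.002,-0.376,-1],[0,0,0,-0.006,0.002,-0.376,-1],[0,0,0,-0.006,0.002,-0.376,0.0],[0,0,0,-0.006,0.002,-0.376,1],[0,0,0,-0.006,0.002,-0.376,1],[0,0,0,-0.006,0.002,-0.376,1],[0,0,0,-0.006,0.002,-0.376,1],[0,0,0,-0.006,0.002,-0.376,1],[0,0,0,-0.006,0.002,-0.376,1]]
  newtons: 20

```text
t: 6.02
tool_pos: [639.6, -226.2, 12.6]
tool_rot: [0.153, -3.138, -0.001]
force: [-0.6, 1.3, 0.9]
width: 57.4
grasp_force: 20.0
```

```bash
python3 - <<'E'
from h import *
o=bot.get_obs();print(o["t"],o["tool_pos"],o["tool_rot"],o["width"],o["grasp_force"])
p,K,E=cam("scene");q,Kd,Ed=cam("side")
for n,a in(("sc",p),("sd",q)):
    for r in optics.pinpoint("lid_knob",a)[:2]: print(n,r["xy"],r["confidence"])
E
```

```text
6.025 [ 639.58214521 -226.23053127   12.59271498] [ 1.53265437e-01 -3.13783879e+00 -6.99598636e-04] 57.44803876249008 19.999642074108124
sc [264.8, 324.7] 0.59
sd [344.1, 201.6] 0.91
```

Call:
servo_tool:
  moves:
    - [[0,0,0,0,0,0.04,1],[0,0,0,0,0,0.1,1],[0,0,0,0,0,0.18,1],[0,0,0,0,0,0.26,1],[0,0,0,0,0,0.32,1],[0,0,-0.03,-0.01,0.06,0.38,1],[0,0,-0.07,-0.03,0.15,0.44,1],[0,0,-0.11,-0.05,0.24,0.48,1],[0,0,-0.15,-0.07,0.33,0.48,1],[0,0,-0.18,-0.09,0.42,0.48,1],[0,0,-0.212,-0.11,0.51,0.48,1],[0,0,-0.212,-0.12,0.58,0.48,1],[0,0,-0.212,-0.128,0.63,0.48,1],[0,0,-0.212,-0.128,0.666,0.48,1],[0,0,-0.212,-0.128,0.666,0.48,1],[0,0,-0.212,-0.128,0.666,0.48,1]]

```text
t: 8.22
tool_pos: [575.8, 105.6, 252.5]
tool_rot: [0.371, 3.12, -0.001]
force: [-0.1, -0.3, -3.7]
width: 57.4
grasp_force: 20.0
```

```bash
python3 - <<'E'
from h import *
o=bot.get_obs();print(o["t"],o["tool_pos"],o["tool_rot"],o["width"],o["grasp_force"],o["force"])
ims={}
for n in("scene","side","wrist"):
    p,K,E=cam(n);ims[n]=p["pixels"];np.savez(n+"3.npz",K=K,E=E)
    for t in("lid_knob","rest","tin_mid"):
        for r in optics.pinpoint(t,p)[:2]: print(n,t,np.round(r["xy"],1),round(r["confidence"],2))
im=np.zeros((600,800,3),np.uint8)
im[:300,:400]=cv2.resize(ims["scene"][80:260,320:560],(400,300),interpolation=2)
im[300:,:400]=cv2.resize(ims["side"][240:480,60:380],(400,300))
im[:300,400:]=cv2.resize(ims["wrist"],(400,300))
im[300:,400:]=cv2.resize(ims["wrist"][100:340,160:480],(400,300))
save({"pixels":im},"c3.png")
E
```

```text
8.225 [575.80868373 105.58080717 252.46575983] [ 3.70581915e-01  3.11958699e+00 -1.25182541e-03] 57.38953628469095 19.99891608953476 [-0.13437776 -0.28703609 -3.66520304]
scene lid_knob [430.9  72.8] 0.67
scene rest [410.4 175.3] 0.87
scene tin_mid [340.6 382.2] 0.93
scene tin_mid [427.1  97. ] 0.87
side lid_knob [200.3 242.2] 0.59
side rest [230.2 347.5] 0.82
side tin_mid [307.6 266.9] 0.85
side tin_mid [410.4 202.3] 0.67
wrist lid_knob [317.4 342.5] 0.85
wrist rest [320.2 230.5] 0.83
wrist rest [319.6 343.2] 0.51
wrist tin_mid [171.9 287.2] 0.6
```

View pics/c3.png

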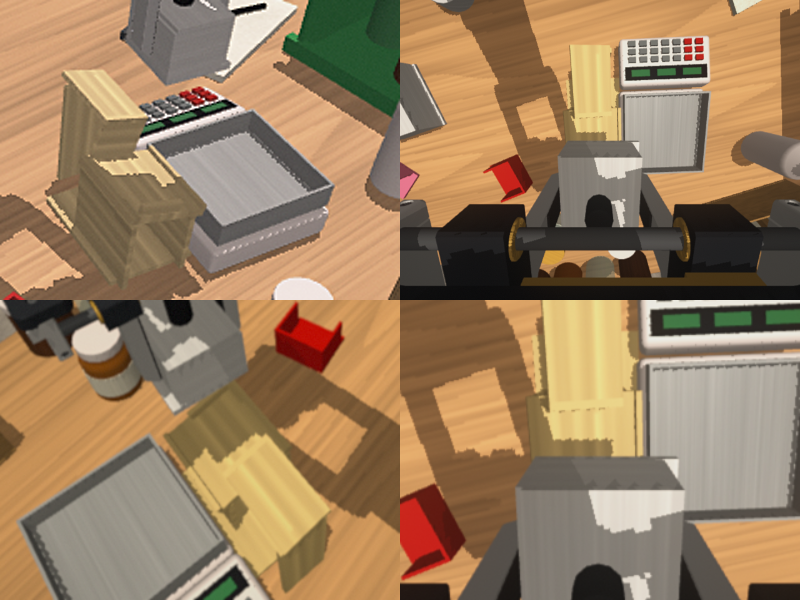

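```bash
python3 - <<'E'
from h import *
L=lambda f:(np.load(f)["K"],np.load(f)["E"])
S,D,W,W1=L("scene3.npz"),L("side3.npz"),L("wrist3.npz"),L("w1.npz")
def T(n,*a):
    rs=[ray(u,*c) for u,c in a]; X=tri(rs); print(n,X.round(1),"res",[ (proj(X,*c)-u).round(1).tolist() for u,c in a]); return X
k=T("knob",((430.9,72.8),S),((200.3,242.2),D)); T("knob3",((430.9,72.8),S),((200.3,242.2),D),((317.4,342.5),W))
r=T("rest",((410.5,176),S),((230,348.5),D),((320.2,230.5),W),((318,229),W1))
T("rest2",((410.5,176),S),((230,348.5),D))
c=T("stopcorner",((444,205),S),((192,346),D),((340,259),W1))
a=np.radians(76.5);x=np.array([np.cos(a),np.sin(a),0]);y=np.array([-x[1],x[0],0])
print("corner rel rest",[(c-r)@x,(c-r)@y,(c-r)[2]])
t=np.array([575.8,105.6,252.5]); print("tin by tcp",t+[0,0,14.4],"knob rel tcp",k-t,(k-t)@x,(k-t)@y)
for z in(50,60):print(z,[((atz(u,*W1,z)-r)@x,(atz(u,*W1,z)-r)@y) for u in[(345,162),(450,160),(449,262),(345,263)]])
for X in(r,t+[0,0,14.4]): print([proj(X,*c).round(1) for c in(S,D,W)])
E
```

```text
knob [579.8 103.  305.2] res [[0.5, -0.1], [0.9, 0.0]]
knob3 [578.6 104.2 304.6] res [[0.5, -0.3], [0.9, 1.9], [-1.7, 3.8]]
rest [574.9 107.1 113.3] res [[1.6, 0.1], [0.7, -0.4], [-0.5, 0.5], [-0.6, -1.4]]
rest2 [574.  106.7 113.1] res [[1.0, -0.0], [1.4, -0.1]]
stopcorner [632.8 126.8  80.5] res [[-1.4, 0.4], [-0.6, -1.3], [1.6, -0.6]]
corner rel rest [np.float64(32.64066230566093), np.float64(-51.72240944021666), np.float64(-32.84460172470774)]
tin by tcp [575.8 105.6 266.9] knob rel tcp [ 3.969862   -2.62454452 52.65409371] -1.625282270504896 -4.472862145405317
50 [(np.float64(38.98113708987383), np.float64(77.50457583916666)), (np.float64(183.0682913063694), np.float64(77.97463838740171)), (np.float64(194.01614764642468), np.float64(-69.59832822592068)), (np.float64(39.66111209069185), np.float64(-68.83581011177381))]
60 [(np.float64(38.249341258526925), np.float64(77.88235315123416)), (np.float64(179.3691036144781), np.float64(78.34273503232593)), (np.float64(190.0914951657355), np.float64(-66.19105142405607)), (np.float64(38.91531256627617), np.float64(-65.44423693080262))]
[array([412.1, 176.1]), array([230.7, 348.1]), array([319.7, 231. ])]
[array([426.4,  95. ]), array([209.4, 272. ]), array([317.8, 301.2])]
```

The composite shows the box held and lid shut, with its front toward the pan. The box hides part of the slope, so I'll back off outward for a clear close view.

Call:
servo_tool:
  moves:
    - [[0,0,0,0.08,-0.01,0,1],[0,0,0,0.18,-0.03,-0.05,1],[0,0,0,0.2,-0.04,-0.08,1],[0,0,0,0.2,-0.04,-0.08,1],[0,0,0,0.2,-0.04,-0.08,1]]

```text
t: 9.45
tool_pos: [675.1, 87.0, 214.1]
tool_rot: [0.368, 3.119, 0.001]
force: [-0.5, 1.0, -2.3]
width: 57.3
grasp_force: 20.0
```

```bash
python3 - <<'E'
from h import *
o=bot.get_obs();print(o["t"],o["tool_pos"],o["tool_rot"],o["width"])
p,K,E=cam("wrist");np.savez("w4.npz",K=K,E=E)
for r in optics.pinpoint("rest",p)[:2]: print(np.round(r["xy"],1),round(r["confidence"],2))
im=p["pixels"][20:260,200:520]; save({"pixels":cv2.resize(im,(800,600),interpolation=2)},"w4.png")
E
```

```text
9.45 [675.05259945  86.990415   214.09982978] [3.68158333e-01 3.11857095e+00 1.01615135e-03] 57.34429261812647
[311.  110.4] 0.67
```

View pics/w4.png

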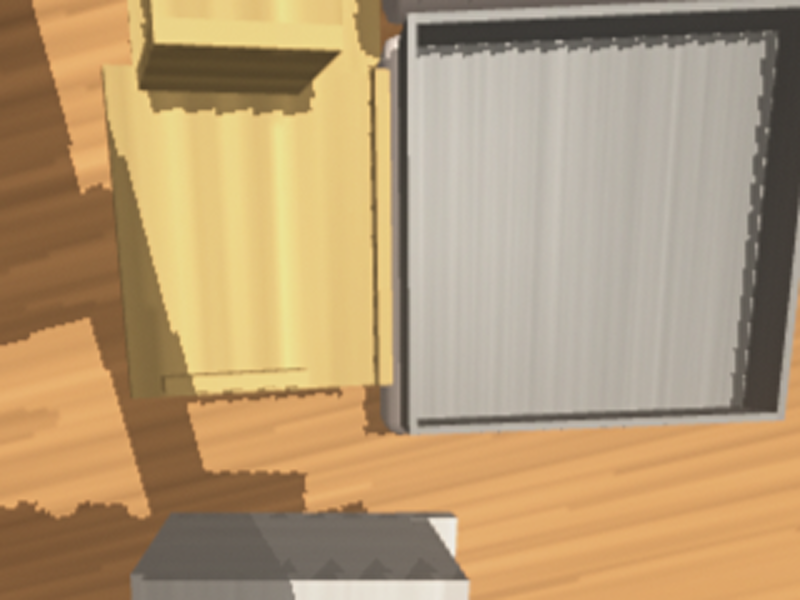

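The crop shows the slope between the ledge face (bottom edge, crop row ~93) and a low guide (crop (163,378)–(305,369)). The stop is at crop x ≈ 375, rows 68–384.

```bash
python3 - <<'E'
from h import *
d=np.load("w4.npz");K,E=d["K"],d["E"]
f=lambda u:(u[0]/2.5+200,u[1]/2.5+20)
r=np.array([574.5,107,112.5])
F=lambda yaw:R.from_euler("ZY",[yaw,15],degrees=True).as_matrix()
M=F(76.5)
def onp(u,h):
    o,dd=ray(f(u),K,E); o=M.T@(o-r); q=M.T@dd; return (o+q*(h-o[2])/q[2]).round(1)
for n,u,h in(("ledge bot L",(138,92),-27),("ledge bot R",(305,95),-27),("ledge top L",(145,45),20),("ledge top R",(342,50),20),("guide L",(163,378),-22),("guide R",(305,369),-22),("stop top",(375,75),-22),("stop bot",(378,380),-22),("stop out top",(390,70),-22),("stop out bot",(392,384),-22),("slope far L",(130,398),-27)): print(n,onp(u,h))
for z in(60,65):
  P=np.array([atz(f(u),K,E,z) for u in((408,14),(798,5),(781,416),(408,432))]);a=np.radians(76.5);x=np.array([np.cos(a),np.sin(a),0]);y=np.array([-x[1],x[0],0])
  print(z,[((q-r)@x,(q-r)@y) for q in P])
E
```

```text
ledge bot L [-40.1  43.1 -27. ]
ledge bot R [ 14.   45.5 -27. ]
ledge top L [-42.3  43.5  20. ]
ledge top R [11.5 46.2 20. ]
guide L [-36.4 -44.3 -22. ]
guide R [ 12.9 -42.  -22. ]
stop top [ 36.3  51.6 -22. ]
stop bot [ 40.  -46.2 -22. ]
stop out top [ 41.4  53.4 -22. ]
stop out bot [ 45.3 -47.7 -22. ]
slope far L [-47.2 -51.  -27. ]
60 [(np.float64(42.00193773199648), np.float64(75.86257495598214)), (np.float64(175.42669904199286), np.float64(78.63934380927802)), (np.float64(190.31536969787345), np.float64(-61.06364590782946)), (np.float64(46.93591731639612), np.float64(-67.290867122367))]
65 [(np.float64(41.432652758129194), np.float64(74.34195103643937)), (np.float64(172.85871298741338), np.float64(77.07712393068329)), (np.float64(187.5243515626059), np.float64(-60.53311693092823)), (np.float64(46.29272139653405), np.float64(-66.66705445772196))]
```

```bash
python3 - <<'E'
from h import *
d=np.load("w4.npz");K,E=d["K"],d["E"]
f=lambda u:(u[0]/2.5+200,u[1]/2.5+20)
t=np.array([675.05,86.99,214.1]);Rm=R.from_rotvec([0.368158333,3.11857,0.001]).as_matrix();print(Rm.round(3).tolist())
x=Rm[:,1];y=np.array([-x[1],x[0],0])
for u,z in(((132,577),255.5),((467,577),255.5),((170,514),201.5),((455,514),201.5)):
    q=atz(f(u),K,E,z)-t; print(u,q@x,q@y)
yaw=np.degrees(np.arctan2(x[1],x[0]));print("yaw",yaw)
# tilt target
by=np.array([-np.sin(np.radians(78.5)),np.cos(np.radians(78.5)),0])
Rt=R.from_rotvec(by*np.radians(15))*R.from_euler("z",78.5-yaw,degrees=True)
v=Rt.as_rotvec();print("turn",v/(np.pi/2), )
yl=-2.
off=Rt.apply([0,0,-14.4])-by*yl
for h in(0,40): print("TCP tgt",np.array([573.7,107,112.5+h])+off, (np.array([573.7,107,112.5+h])+off-t)/500)
E
```

```text
[[-0.973, 0.233, 0.001], [0.233, 0.973, 0.0], [-0.001, 0.001, -1.0]]
(132, 577) -27.628752313243723 35.26939309011809
(467, 577) 28.554792019915272 35.27219832126338
(170, 514) -29.039500063153493 34.08782787695221
(455, 514) 36.11633296393621 34.08872313720773
yaw 76.53441046307466
turn [-0.16273477  0.03602616  0.021715  ]
TCP tgt [570.99710745 103.74656213  98.5906681 ] [-0.20810579  0.03351312 -0.23101866]
TCP tgt [570.99710745 103.74656213 138.5906681 ] [-0.20810579  0.03351312 -0.15101866]
```

Call:
servo_tool:
  moves:
    - [[-0.05,0.011,0.007,-0.07,0.01,0,1],[-0.11,0.024,0.015,-0.15,0.025,0,1],[-0.163,0.036,0.022,-0.206,0.033,-0.03,1],[-0.163,0.036,0.022,-0.206,0.033,-0.08,1],[-0.163,0.036,0.022,-0.206,0.033,-0.14,1],[-0.163,0.036,0.022,-0.206,0.033,-0.18,1],[-0.163,0.036,0.022,-0.206,0.033,-0.2,1],[-0.163,0.036,0.022,-0.206,0.033,-0.21,1],[-0.163,0.036,0.022,-0.206,0.033,-0.215,1],[-0.163,0.036,0.022,-0.206,0.033,-0.215,1]]

```text
t: 10.8
tool_pos: [573.0, 103.0, 105.6]
tool_rot: [-0.31, -3.075, 0.405]
force: [0.2, 0.1, -3.4]
width: 57.6
grasp_force: 20.0
```

```bash
python3 - <<'E'
from h import *
o=bot.get_obs();print(o["t"],o["tool_pos"],o["tool_rot"],o["width"],o["grasp_force"],o["force"])
M=R.from_rotvec(o["tool_rot"]).as_matrix();print(M.round(3).tolist())
ims={}
for n in("scene","side","wrist"):
    p,K,E=cam(n);ims[n]=p["pixels"]
    for t in("lid_knob","tin_mid"):
        for r in optics.pinpoint(t,p)[:2]: print(n,t,np.round(r["xy"],1),round(r["confidence"],2))
    print("exp",proj(np.array(o["tool_pos"])-M[:,2]*14.4,K,E),proj(np.array(o["tool_pos"])-M[:,2]*52.4,K,E))
im=np.zeros((600,800,3),np.uint8)
im[:300,:400]=cv2.resize(ims["scene"][90:240,340:540],(400,300),interpolation=2)
im[300:,:400]=cv2.resize(ims["side"][240:480,60:380],(400,300))
im[:,400:]=cv2.resize(ims["wrist"][130:400,220:400],(400,600),interpolation=2)
save({"pixels":im},"c5.png")
E
```

```text
10.8 [573.0018856  103.0100823  105.62142234] [-0.31026598 -3.07461778  0.40475261] 57.6323613687253 19.99886780977249 [ 0.223927    0.14241867 -3.43699068]
[[-0.98, 0.193, -0.05], [0.2, 0.946, -0.254], [-0.001, -0.259, -0.966]]
scene lid_knob [421.4 156.3] 0.68
scene tin_mid [414.3 173. ] 0.93
scene tin_mid [174.4 340.7] 0.91
exp [411.90849675 172.9122533 ] [420.33125219 153.44024329]
exp [230.9211108  346.06219204] [219.15621324 336.19641941]
wrist lid_knob [318.1 341.4] 0.65
wrist tin_mid [154.7 324.3] 0.89
exp [318.84872372 301.29248759] [318.75679211 340.47278788]
```

View pics/c5.png

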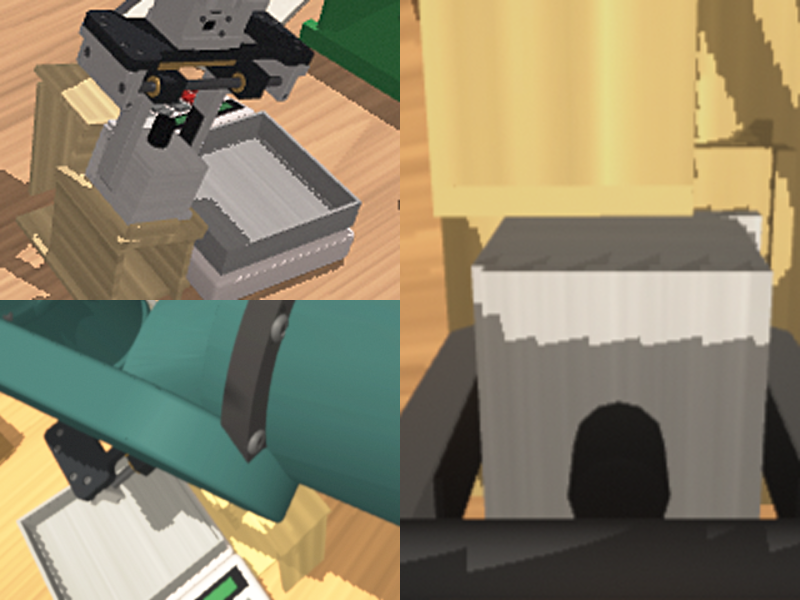

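The composite shows the box level with the slope's tilt, just above it and between the ledge and guide. I'll lower it gently.

Call:
servo_tool:
  moves:
    - [[0,0,0,0,0,-0.005,1],[0,0,0,0,0,-0.01,1],[0,0,0,0,0,-0.012,1],[0,0,0,0,0,-0.012,1]]

```text
t: 11.75
tool_pos: [573.0, 103.1, 102.8]
tool_rot: [-0.311, -3.076, 0.406]
force: [-2.8, 0.5, 9.0]
width: 57.7
grasp_force: 20.0
```

Call:
servo_tool:
  moves:
    - [[0,0,0,0,0,-0.002,1],[0,0,0,0,0,-0.002,1]]

```text
t: 12.0
tool_pos: [573.0, 103.1, 102.8]
tool_rot: [-0.311, -3.076, 0.406]
force: [-4.8, 1.1, 12.8]
width: 57.5
grasp_force: 20.0
```

Contact came about 4 mm higher than expected, with a sideways push. I'll try again shifted 3 mm away from the guide.

Call:
servo_tool:
  moves:
    - [[0,0,0,0,0,0.016,1],[0,0,0,-0.006,0,0.016,1],[0,0,0,-0.006,0,0.012,1],[0,0,0,-0.006,0,0.008,1],[0,0,0,-0.006,0,0.006,1],[0,0,0,-0.006,0,0.006,1]]

```text
t: 12.75
tool_pos: [569.1, 103.0, 103.1]
tool_rot: [-0.31, -3.073, 0.406]
force: [-4.7, -0.5, 7.4]
width: 57.4
grasp_force: 20.0
```

Call:
servo_tool:
  moves:
    - [[0,0,0,0,0,-0.003,1],[0,0,0,0,0,-0.004,1],[0,0,0,0,0,-0.004,1]]

```text
t: 13.12
tool_pos: [569.1, 102.9, 103.0]
tool_rot: [-0.311, -3.074, 0.406]
force: [-6.8, 0.8, 12.9]
width: 57.3
grasp_force: 20.0
```

Same height, so this is the slope itself. I'll unload and let go.

Call:
servo_tool:
  moves:
    - [[0,0,0,0.004,0,0.005,1],[0,0,0,0.004,0,0.005,0.6],[0,0,0,0.004,0,0.005,0.2],[0,0,0,0.004,0,0.005,-1],[0,0,0,0.004,0,0.005,-1],[0,0,0,0.004,0,0.005,-1],[0,0,0,0.004,0,0.005,-1],[0,0,0,0.004,0,0.005,-1]]

```text
t: 14.12
tool_pos: [571.6, 103.0, 101.4]
tool_rot: [-0.31, -3.073, 0.405]
force: [-0.9, 0.5, -0.1]
width: 94.0
grasp_force: 0.0
```

```bash
python3 - <<'E'
from h import *
o=bot.get_obs();print(o["t"],o["tool_pos"],o["tool_rot"],o["width"],o["grasp_force"],o["force"])
for n in("scene","wrist"):
    p,K,E=cam(n)
    for t in("lid_knob","tin_mid"):
        for r in optics.pinpoint(t,p)[:2]: print(n,t,np.round(r["xy"],1),round(r["confidence"],2))
E
```

```text
14.125 [571.5923019  102.98214384 101.36151525] [-0.30957113 -3.07346064  0.40523875] 93.9752249442803 0.0 [-0.92113875  0.52743613 -0.12364069]
scene lid_knob [421.8 158.3] 0.64
scene tin_mid [340.7 382.6] 0.98
scene tin_mid [171.9 344.4] 0.87
wrist lid_knob [320.  342.6] 0.63
wrist tin_mid [155.  321.1] 0.88
```

Call:
servo_tool:
  moves:
    - [[0,0,0,0.001,0.007,0.03,-1],[0,0,0,0.004,0.02,0.08,-1],[0,0,0,0.008,0.04,0.16,-1],[0,0,0,0.012,0.061,0.232,-1],[0,0,0,0.012,0.061,0.232,-1],[0,0,0,0.012,0.061,0.232,-1]]

```text
t: 15.18
tool_pos: [577.3, 133.5, 217.1]
tool_rot: [-0.309, -3.073, 0.405]
force: [-0.3, 0.1, -0.6]
width: 94.3
grasp_force: 0.0
```

```bash
python3 - <<'E'
from h import *
o=bot.get_obs();print(o["t"],o["tool_pos"],o["tool_rot"])
ims={}
for n in("scene","wrist"):
    p,K,E=cam(n);ims[n]=p["pixels"];np.savez(n+"6.npz",K=K,E=E)
    for t in("lid_knob","rest"):
        for r in optics.pinpoint(t,p)[:2]: print(n,t,np.round(r["xy"],1),round(r["confidence"],2))
im=np.zeros((600,800,3),np.uint8)
im[:300,:400]=cv2.resize(ims["scene"][90:240,340:540],(400,300),interpolation=2)
im[:,400:]=cv2.resize(ims["wrist"][80:380,220:420],(400,600),interpolation=2)
save({"pixels":im},"c6.png")
E
```

```text
15.175 [577.33251142 133.52306625 217.09378092] [-0.30919    -3.07312983  0.40533147]
scene lid_knob [420.9 158. ] 0.86
wrist lid_knob [321.4 258.2] 0.73
```

View pics/c6.png

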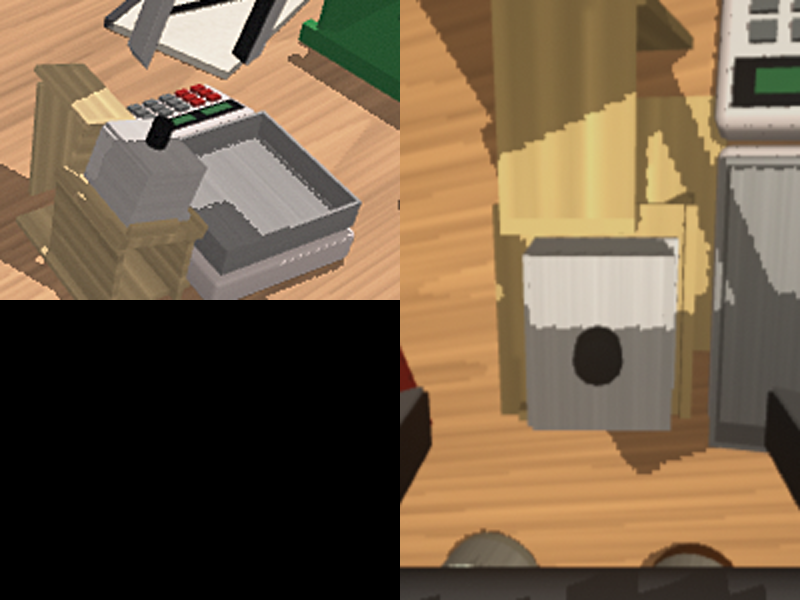

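The box stands on the slope with its lid shut and knob at scene (421,158). I'll check the seat with a PnP fit on its corners.

```bash
python3 - <<'E'
from h import *
from scipy.optimize import least_squares
d=np.load("wrist6.npz");K,E=d["K"],d["E"];s=np.load("scene6.npz")
f=lambda u:(u[0]/2+220,u[1]/2+80); g=lambda u:(u[0]/2+340,u[1]/2+90)
W=[((-29,35,27),f((524,255))),((29,35,27),f((676,254))),((-29,-35,27),f((527,429))),((29,-35,27),f((671,430))),((-29,35,-27),f((532,239))),((35,35,-27),f((678,238))),((0,0,38),(321.4,258.2))]
S=[((0,0,38),(420.9,158)),((35,-35,-27),g((188,216))),((-29,-35,-27),g((128,222))),((29,-35,27),g((205,170)))][:1]
def res(v):
    M=R.from_rotvec(v[3:]).as_matrix()
    return np.concatenate([proj(M@np.array(a)+v[:3],K,E)-u for a,u in W]+[proj(M@np.array(a)+v[:3],s["K"],s["E"])-u for a,u in S])
x0=np.r_[572,107,116,R.from_euler("ZY",[78.5,15],degrees=True).as_rotvec()]
q=least_squares(res,x0,loss="soft_l1");v=q.x
print(v[:3].round(1),R.from_rotvec(v[3:]).as_euler("ZYX",degrees=True).round(1),res(v).round(1).tolist())
M=R.from_rotvec(v[3:]).as_matrix();print("knob",M@[0,0,38]+v[:3],M.round(3).tolist())
for z in (112.5,116.5):
    def r2(w): 
        M=R.from_euler("ZY",[78.5,15],degrees=True).as_matrix(); return np.concatenate([proj(M@np.array(a)+[w[0],w[1],z],K,E)-u for a,u in W])
    w=least_squares(r2,[572,107]);print(z,w.x,w.cost)
# ledge/guide/stop seen in w4 with z raised
d=np.load("w4.npz")
for z in(112.5,116.5):
    r=np.array([574.5,107,z]);M=R.from_euler("ZY",[78.5,15],degrees=True).as_matrix()
    for n,u,h in(("ledge bot",(220,93.5),-27),("ledge topL",(145,45),20),("guideL",(163,378),-22),("guideR",(305,369),-22),("stop",(376,230),-22)):
        o,dd=ray((u[0]/2.5+200,u[1]/2.5+20),d["K"],d["E"]);o=M.T@(o-r);dd=M.T@dd;print(z,n,(o+dd*(h-o[2])/dd[2]).round(1))
E
```

```text
[608.  268.   61.7] [ 85.9 -18.   -2.2] [-7.4, 1.9, 0.3, 0.1, -7.7, -6.4, -0.0, 0.3, -1.2, 2.0, 6.9, -0.6, 191.0, -4.0, 64.8, 0.3]
knob [605.69232549 256.39434432  97.84480047] [[0.068, -0.996, -0.06], [0.949, 0.083, -0.305], [0.309, -0.036, 0.95]]
112.5 [590.56586315 229.01087514] 20513.959576691756
116.5 [589.49223042 228.29464828] 20615.483544725426
112.5 ledge bot [-12.6  45.  -27. ]
112.5 ledge topL [-40.7  44.9  20. ]
112.5 guideL [-37.9 -42.8 -22. ]
112.5 guideR [ 11.4 -42.1 -22. ]
112.5 stop [ 38.   3. -22.]
116.5 ledge bot [-12.3  44.1 -27. ]
116.5 ledge topL [-40.1  43.8  20. ]
116.5 guideL [-37.3 -42.6 -22. ]
116.5 guideR [ 11.3 -41.9 -22. ]
116.5 stop [ 37.6   2.7 -22. ]
```

```bash
python3 - <<'E'
from h import *
from scipy.optimize import least_squares
d=np.load("wrist6.npz");K,E=d["K"],d["E"];s=np.load("scene6.npz")
f=lambda u:((u[0]-400)/2+220,u[1]/2+80)
W=[((-29,35,27),f((524,255))),((29,35,27),f((676,254))),((-29,-35,27),f((527,429))),((29,-35,27),f((671,430))),((-29,35,-27),f((532,239))),((35,35,-27),f((678,238))),((0,0,38),(321.4,258.2))]
S=[((0,0,38),(420.9,158))]
def mk(sc):
  def res(v):
    M=R.from_rotvec(v[3:]).as_matrix()
    return np.concatenate([proj(M@np.array(a)+v[:3],K,E)-u for a,u in W]+[proj(M@np.array(a)+v[:3],s["K"],s["E"])-u for a,u in S[:sc]])
  return res
x0=np.r_[572,107,116,R.from_euler("ZY",[78.5,15],degrees=True).as_rotvec()]
for sc in(0,1):
    res=mk(sc);v=least_squares(res,x0,loss="soft_l1").x;M=R.from_rotvec(v[3:]).as_matrix()
    print(v[:3].round(1),R.from_rotvec(v[3:]).as_euler("ZYX",degrees=True).round(1),res(v).round(1).tolist(),"knob",M@[0,0,38]+v[:3])
for z in (112.5,116.5):
    def r2(w): 
        M=R.from_euler("ZY",[w[2],15],degrees=True).as_matrix(); return np.concatenate([proj(M@np.array(a)+[w[0],w[1],z],K,E)-u for a,u in W])
    w=least_squares(r2,[572,107,78]);print(z,w.x,w.cost)
E
```

```text
[572.9 107.  116.8] [78.3 16.2 -1.1] [-0.4, 0.2, 0.9, 0.8, 0.0, 0.5, 0.6, -0.2, 0.8, -0.5, -1.2, 0.2, -1.0, -1.5] knob [574.36442906 117.49314903 153.32250926]
[573.5 106.1 114.2] [78.2 16.3 -0.5] [0.0, 1.0, 0.6, 1.6, 0.4, 0.1, 0.2, -0.6, 1.0, -0.4, -1.7, 0.3, -0.9, -1.1, -1.1, -2.0] knob [575.32492967 116.62720496 150.66541864]
112.5 [573.66214702 106.08325178  78.6968796 ] 7.7054432421691175
116.5 [572.85151051 107.30362663  78.71070671] 5.5188705456657505
```

The fit puts the box at about (573,107,116), tilt 16°, roll ≈ 0, so it is seated well. Next I'll take the knob.

Call:
servo_tool:
  moves:
    - [[0,0,0,-0.002,-0.012,-0.047,-1],[0,0,0,-0.004,-0.024,-0.094,-1],[0,0,0,-0.005,-0.034,-0.13,-1],[0,0,0,-0.005,-0.037,-0.14,-1],[0,0,0,-0.005,-0.037,-0.14,-1],[0,0,0,-0.005,-0.037,-0.14,-1]]
  newtons: 12

```text
t: 16.23
tool_pos: [575.7, 115.3, 148.7]
tool_rot: [-0.31, -3.076, 0.404]
force: [0.2, 0.2, -0.2]
width: 93.7
grasp_force: 0.0
```

```bash
python3 - <<'E'
from h import *
ims={}
for n in("scene","wrist"):
    p,K,E=cam(n);ims[n]=p["pixels"]
o=bot.get_obs();print(o["t"],o["tool_pos"],o["tool_rot"],o["force"])
im=np.zeros((600,800,3),np.uint8)
im[:300,:400]=cv2.resize(ims["scene"][90:240,340:540],(400,300),interpolation=2)
im[:,400:]=cv2.resize(ims["wrist"][130:430,220:420],(400,600),interpolation=2)
save({"pixels":im},"c7.png")
E
```

```text
16.325 [575.67306222 115.3260606  148.61961245] [-0.30981125 -3.07569575  0.40436918] [ 0.1102785  -0.30805075  0.03381756]
```

View pics/c7.png

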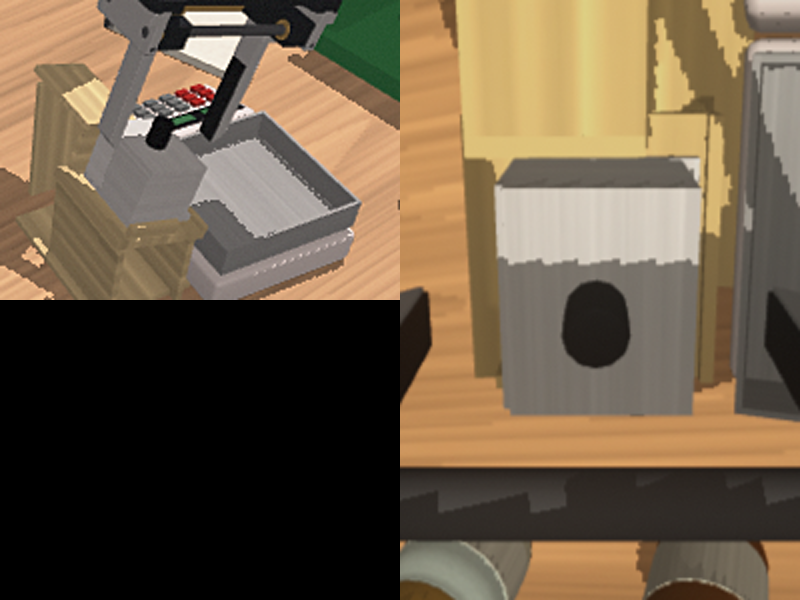

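Fingers straddle the knob, centred (knob at crop (597,323)), tips clear of the lid. Closing on it.

Call:
servo_tool:
  moves:
    - [[0,0,0,0,-0.001,-0.004,-0.4],[0,0,0,0,-0.001,-0.004,0.2],[0,0,0,0,-0.001,-0.004,0.5],[0,0,0,0,-0.001,-0.004,0.7],[0,0,0,0,-0.001,-0.004,1],[0,0,0,0,-0.001,-0.004,1],[0,0,0,0,-0.001,-0.004,1],[0,0,0,0,-0.001,-0.004,1]]
  newtons: 12

```text
t: 17.32
tool_pos: [575.1, 114.5, 145.5]
tool_rot: [-0.31, -3.074, 0.405]
force: [-0.4, 0.3, -0.4]
width: 17.8
grasp_force: 12.5
```

Call:
servo_tool:
  moves:
    - [[0,0,0,-0.01,0.002,0,1],[0,0,0,-0.022,0.0045,0,1],[0,0,0,-0.035,0.007,0,1],[0,0,0,-0.048,0.01,0,1],[0,0,0,-0.061,0.0125,0,1],[0,0,0,-0.074,0.015,0,1],[0,0,0,-0.087,0.018,0,1],[0,0,0,-0.1,0.02,0,1],[0,0,0,-0.113,0.023,0,1],[0,0,0,-0.126,0.026,0,1],[0,0,0,-0.139,0.028,0,1],[0,0,0,-0.15,0.031,0,1],[0,0,0,-0.153,0.031,0,1],[0,0,0,-0.153,0.031,0,1],[0,0,0,-0.153,0.031,0,1]]

```text
t: 19.2
tool_pos: [498.7, 130.0, 145.5]
tool_rot: [-0.31, -3.074, 0.405]
force: [0.7, 0.5, -0.5]
width: 17.3
grasp_force: 12.0
```

```bash
python3 - <<'E'
from h import *
p,K,E=cam("scene")
for t in("lid_knob","tin_mid","nut_mid"):
    for r in optics.pinpoint(t,p)[:3]: print(t,np.round(r["xy"],1),round(r["confidence"],2))
print("pan centre px",proj([574+22+5,109+109,115-55],K,E),"box",proj([573,107,115.5],K,E),"knob exp",proj([498.5,132.5,151.5],K,E))
E
```

```text
lid_knob [396.8 129.4] 0.8
tin_mid [328.7 283.9] 0.86
tin_mid [341.1 383.7] 0.65
tin_mid [172.6 343.8] 0.65
nut_mid [484.5 173.8] 0.68
nut_mid [395.1 128.6] 0.23
pan centre px [463.962318   182.11930647] box [411.41269532 174.48197121] knob exp [394.53080021 128.4904266 ]
```

The walnut is in the pan and the lid is over the ledge. I'll lower the 3 mm, let go and retreat along the knob's axis.

Call:
servo_tool:
  moves:
    - [[0,0,0,0,-0.001,-0.003,1],[0,0,0,0,-0.001,-0.005,1],[0,0,0,0,-0.001,-0.005,1],[0,0,0,0,-0.001,-0.005,0.55],[0,0,0,0,-0.001,-0.005,0.4],[0,0,0,0,-0.001,-0.005,0.4],[0,0,0,0,-0.001,-0.005,0.4],[0,0,0,0.002,0.008,0.03,0.4],[0,0,0,0.006,0.031,0.12,0.4],[0,0,0,0.012,0.061,0.232,0.4],[0,0,0,0.012,0.061,0.24,0.4],[0,0,0,0.012,0.061,0.3,0.4],[0,0,0,0.012,0.061,0.3,0.4]]

```text
t: 21.02
tool_pos: [505.3, 160.8, 297.8]
tool_rot: [-0.311, -3.078, 0.403]
force: [0.3, -0.4, 0.7]
width: 28.3
grasp_force: 0.0
```

```bash
python3 - <<'E'
from h import *
a=None
P={}
for n in("scene","wrist","side"):
    p,K,E=cam(n)
    for t in("lid_knob","tin_mid","nut_mid"):
        for r in optics.pinpoint(t,p)[:4]:
            print(n,t,np.round(r["xy"],1),round(r["confidence"],2))
    print(n,"exp knob",proj([498,131,148.5],K,E).round(1),"box",proj([573,107,115.5],K,E).round(1))
    for r in optics.regions_of("tin_mid",p)[:5]: print(" reg",r["xy"],round(r["confidence"],2),r["mask"].sum())
print(bot.get_obs()["t"],bot.get_obs()["width"],bot.get_obs()["tool_pos"])
E
```

```text
scene lid_knob [394.5 132.8] 0.67
scene tin_mid [409.9 175.4] 0.77
scene tin_mid [342.4 384. ] 0.66
scene tin_mid [171.  342.4] 0.63
scene tin_mid [332.3 285.7] 0.61
scene nut_mid [482.7 172.2] 0.53
scene exp knob [393.5 130.1] box [411.4 174.5]
 reg [404.9, 176.4] 0.84 1762
 reg [329.0, 287.9] 0.83 2546
 reg [341.4, 386.0] 0.74 3134
 reg [173.4, 348.3] 0.67 3145
wrist tin_mid [327.9 289.6] 0.92
wrist tin_mid [223.7 309.2] 0.83
wrist tin_mid [ 97.5 291.4] 0.8
wrist nut_mid [475.7 284.7] 0.66
wrist exp knob [328.2 230.1] box [327.2 290.7]
 reg [229.6, 301.7] 0.93 1662
 reg [98.4, 290.1] 0.75 2186
 reg [322.8, 291.2] 0.59 3345
side lid_knob [260.3 390.8] 0.75
side tin_mid [230.7 351.8] 0.94
side tin_mid [307.8 264.9] 0.57
side nut_mid [117.3 453.3] 0.55
side exp knob [261.5 391.8] box [231.6 348.2]
 reg [303.9, 270.4] 0.97 1806
 reg [241.6, 355.2] 0.92 1543
21.775 27.97671031108911 [504.58081045 160.55618248 295.50037001]
```

All three cameras agree: the box is in place, the lid on the ledge and the nut in the pan.

```bash
python3 -c "
from cell import bot
print(bot.sign_off())"
```

```text
the job is handed in; nothing more can be done
None
```

The job is handed in at about 22 s, though the hand-in returned no verdict: the last camera readings put the small box on the slope, its lid on the ledge and the walnut in the weighing pan.

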